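Snap open the folding stand and set the recipe tablet on it

ROBOT

A 6-joint arm with a two-finger parallel gripper is mounted at the origin on the work surface. World frame = base frame: x ahead of the robot, y to its left, z up, the work surface at z = 0. Lengths are in m, angles in rad, forces in N, time in s.
With the tool pointing down it reaches from about 0.35 to 0.975 m from the base axis. Payload 4.9 kg.
Tool frame: the origin (TCP) lies at the very end of the fingers, on their centre line; the grasp point (between the pads) lies 19 mm behind it; z points along the fingers, y is the direction in which the jaws open and shut (so a half turn about z gives the same grasp; the last joint's range is limited). The gripper opens to 85 mm and grips with 20 to 120 N. Pads are 22 mm wide; open, the fingers measure 114 mm over their backs; the gripper's body (76 mm by 85 mm) begins 54 mm behind the grasp point. The pads swing forward as they close: fully open they stand 13 mm farther back than shut.
Start: joints at [1.04, 0.053, 1.613, -0, 1.476, -0.119], TCP at [0.25, 0.573, 0.231] pointing down, gripper open.
Joint ranges: [-3.01, 3.01], [-1.01, 2.22], [0.06, 2.58], [-1.02, 4.17], [0.09, 2.62], [-3.14, 3.14]. Speed limits (rad/s): [2.57, 2.57, 3.14, 3.14, 3.14, 3.14].

INTERFACE

Orientations are given as a rotation vector (axis times angle).
In Python, from plant import get_obs, capture, sign_off, silhouettes gives the robot as it stands.
- The arm moves only by the shell command python3 -m jog 'ROWS' [OPENING]. ROWS is JSON, a list of rows, each a list of 6 numbers: the shift along the tool's x, y, z each as a share of 0.03 m, from -1 to 1, then the turn, a rotation vector about the tool's x, y, z each as a share of 0.12 rad, from -1 to 1. In form: [[dx, dy, dz, wx, wy, wz], ...]. A call has 1 to 8 rows; each row shifts and turns the commanded pose from where the row before left it, along the tool's axes as they then stand; what a row does not reach is not made up. A row lasts 1/12 s, in which the tool goes at most 41.7 mm and 7.16 degrees, less where a joint would pass 70% of its speed; a pose out of reach is approached as far as the arm can. A call with a number of a shift or a turn outside -1 to 1 is refused whole. A call with a gripper value outside its range is refused whole. OPENING is the closure, from -1 (fully open) to 1 (shut), set as the call begins (- or left out, the last holds). The fingers move at their own pace and stop on an object; the grip force is fixed at half the most. Time passes only in rows, so rows that do not move let the fingers close. It gives the time, the measured TCP pose, the force and the opening at its end, in the units of the state.
- get_obs(): the state, without advancing time (a new reading comes with each control period).
- capture(name): name is "scene" or "top" or "wrist"; returns a dict with "pixels" (400x640x3 uint8, red, green, blue), "fx", "fy", "cx", "cy" (pixels), "k1" (the pictures are not rectified: a ray, as slopes to the right and down, at radius r is drawn at 1 + k1 r^2 times it, then the intrinsics apply), "R" (3x3) and "t" (3): a world point X has camera coordinates R X + t. Camera axes: x right, y down, z forward; pixel columns grow to the right and rows downward; lengths in m; the calibration is good to about 2 mm. A picture is of the moment at which its call begins. There is no depth.
- sign_off(): hands the job in, once; it reports no verdict.
Trained networks look in a picture, given as the dict that the camera call returned (one of the last four; its "shot" number tells which), for a name from the list of things; names that differ only in an ending like _2 or _b are one class to them, and where a whole thing is asked for, a point or a joint stands for the part that bears it (a point fixed in the world has none). Each returns a list of dicts, best first, with "confidence" (0 to 1); they miss things now and then, are a little off and sometimes report something else, mostly with a low value. They report only what shows in the picture. A call takes as long as a camera call.
- silhouettes(picture, query): "region" (400x640 bool, what is visible of it) and "rect" ([left, top, right, bottom] in pixels, round what is visible of it).
The state is a dict: "time_s": time; "joint_pos": joint angles; "qd": joint speeds; "effort": joint torques, N m; "ee_pos": TCP position; "tool_rot": TCP orientation; "ft_force": force on the tool from outside, world axes, zero at the start; "moment": the same for the moment, N m; "width": opening from 0.0 (shut) to 1.0 (fully open).
Only numpy, scipy, OpenCV 4.12 (cv2) and the standard library are available. Lean on these libraries where they do the work, as an engineer would, in place of code of your own. Each camera call takes 0.05 s, during which the arm holds its last target. There are 200 camera calls.

TASK

Swing the back plate of the folding tablet stand up and over until it snaps fully open. Then take the tablet out of the rack and set it down gently on the stand, upright and centred, bottom edge behind the two small lips, leaning on the back plate with its screen facing out over the lips, and let go. Leave the chopping board in the rack and the other kitchen things where they are.

Things in the scene. Friction and masses are not known exactly. Their poses are not given: they have to be found in the camera images.
- stand: Folding tablet stand, fixed to the counter. Origin: centre of its underside; x points to its front (away from the robot, give or take its yaw), y along the hinge, z up. Bamboo base 130 (x) x 190 (y) x 12 mm. Two bamboo lips, 8 mm thick, 22 mm wide, at y = +-82 mm, rise to 27 mm above the counter; their rear faces are at x = -20.6 mm.
- stand_seat (a point): Where the tablet's bottom edge goes: middle of the gap between the lips and the foot of the opened back plate, on the base's surface (x = -33 mm, y = 0, z = 12 mm in the stand's frame). The gap runs along y and is 24 mm wide, from x = -44.6 (plate) to -20.6 mm (lips). The open plate leans back 0.28 rad, its top edge 98 mm above the counter; a tablet set there leans back 0.28 to 0.42 rad.
- stand_hinge (a point): Middle of the hinge line of the stand's back plate, at x = -50 mm, y = 0, z = 20 mm in the stand's frame; the hinge runs along the stand's y.
- stand_back (a joint): Angle of the stand's steel back plate (80 mm long from the hinge, 130 wide, 6 thick): 0 = folded flat on the base, pointing to the front; grows as the free edge swings up and over to the rear; 1.85 rad = fully open at its stop. An over-centre spring holds it at either end: it takes 5 to 10 N at the bar; beyond about 1.0 rad it snaps open, short of that it snaps shut.
- stand_bar (a point): Centre of the back plate's round steel pull bar, 10 mm thick, parallel to the hinge, 60 mm free between its posts. It is 62 mm from the hinge along the plate and 38 mm off the plate's mid-plane, a 30 mm gap under it for fingers: 58 mm above the counter and on top when folded, behind the plate when open. Moves with the plate.
- rack: Steel rack fixed to the counter, 150 (x) x 120 (y) mm. Origin: centre of its underside; z up. Two slots along y, at x = +40 mm and x = -40 mm, each 15 mm wide, floor 8 mm and walls' top 53 mm above the counter. One holds the tablet, the other the chopping board, either way round; the two are 80 mm apart.
- tablet_center (a point): Centre of the tablet: black slab, 12 mm thick (x), 210 mm long (y), 140 mm high (z, up as it stands in the rack on a long edge), about 0.4 kg. Its x axis points out of the screen (dark, with rows of small squares); in the rack the screen faces the rack's +x and the centre is 78 mm above the counter.
- tablet_button (a point): Middle of the grey button strip on the tablet's top long edge: 70 mm to +y and 70 mm up from the centre, in the tablet's frame. It shows which edge is the top and which way the screen faces.
- board: Small wooden chopping board standing in the rack's other slot: 12 mm thick (x), 160 mm long (y), 100 mm high with a 50 mm wide handle tab up to 136 mm above its origin, the middle of its lower edge. To be left alone.
- lighter: Black plastic long-necked lighter lying on the counter, 210 mm long (x), 22 mm wide, 25 mm high; origin under the root of its steel neck. To be left alone.
- spatula: Stainless spatula lying on the counter, 300 mm long. To be left alone.
- skewers: Steel skewer holder, a cup 76 mm across and 110 mm high with skewers up to 205 mm; origin at the centre of its underside. To be left alone.

How it is judged:
On the way:
1. the stand's back plate is fully open, the tablet still in the rack (value of joint stand_back above 1.7 rad and distance of tablet_center from where it was at the start of the episode below 0.03 m), for 0.2 s.
At the end, for the whole second after the job is handed in: Back plate fully open (over 1.7 rad); tablet at rest on the base behind the lips, button edge up, screen to the front, leaning back 0.15 to 0.55 rad, centre 70 to 90 mm up and 40 to 75 mm behind the stand's middle, centred to 25 mm, button at least 30 mm to +y, square to 0.15 rad (value of joint stand_back above 1.7 rad and x of tablet_center in the frame of stand between -0.075 and -0.04 m and y of tablet_center in the frame of stand between -0.025 and 0.025 m and z of tablet_center in the frame of stand between 0.07 and 0.09 m and angle between tablet_center's own z axis and vertical between 0.15 and 0.55 rad and angle between the y axis of tablet_center and the y axis of stand, either way round below 0.15 rad and y of tablet_button in the frame of stand above 0.03 m and z of tablet_button in the frame of stand above 0.12 m and linear speed of tablet below 0.02 m/s); the robot touches nothing.
It fails at once if the tablet is dropped or rammed on to the stand (over 80 N) (contact force between tablet and stand above 80 N).
It fails at once if the chopping board is shifted by more than 30 mm (distance of board from where it was at the start of the episode above 0.03 m).
It fails at once if the lighter, spatula or skewer holder is shifted by more than 30 mm (distance of any of lighter, spatula, skewers from where it was at the start of the episode above 0.03 m).
It also fails if it takes over 56 s, if anything falls off the work surface, if the arm or the gripper's body presses on something with over 40 N, if the wrist force passes 120 N, or if a joint passes its speed limit or range.

## Working session

There is one attempt and no reset: what is moved stays moved. The work goes in short steps, Python scripts to look and compute and a shell command to move; the robot and the scene stay as the last step left them, time stands still between calls to the robot, and variables do not carry over. Pictures are saved under pics/ and viewed, about 8 in all and at most 12, crops included, and the job is handed in when it is done.

```bash
mkdir -p pics; ls
cat > h.py <<'E'
import numpy as np, cv2
from plant import get_obs, capture, sign_off, silhouettes
from scipy.spatial.transform import Rotation as Rn
def K(c): return np.array([[c['fx'],0,c['cx']],[0,c['fy'],c['cy']],[0,0,1.]])
def D(c): return np.array([c['k1'],0,0,0,0])
def proj(c,X):
    return cv2.projectPoints(np.atleast_2d(np.float64(X)),cv2.Rodrigues(np.array(c['R']))[0],np.float64(c['t']),K(c),D(c))[0][:,0]
def toz(c,uv,z):
    p=cv2.undistortPoints(np.float64(uv).reshape(-1,1,2),K(c),D(c))[:,0]
    R=np.array(c['R']);t=np.array(c['t']);C=-R.T@t
    d=np.c_[p,np.ones(len(p))]@R
    return C+d*((z-C[2])/d[:,2])[:,None]
def save(c,n): cv2.imwrite('pics/'+n,np.ascontiguousarray(c['pixels'][:,:,::-1]))
E
python3 - <<'E'
from h import *
o=get_obs();print({k:np.round(v,3) for k,v in o.items()})
ims=[]
for n in ['scene','top']:
    c=capture(n);ims.append(c['pixels'][:,:,::-1])
    print(n,c['fx'],c['k1'],np.round(-np.array(c['R']).T@c['t'],3))
    for q in ['stand','stand_back','stand_bar','rack','tablet_center','tablet_button','board','lighter','spatula','skewers']:
        for r in silhouettes(c,q)[:2]:
            m=r['region'].astype(np.uint8);a=cv2.minAreaRect(cv2.findNonZero(m)) if m.any() else None
            print(q,round(r['confidence'],2),r['rect'],np.round(cv2.boxPoints(a)).astype(int).tolist() if a else '', np.round(toz(c,a[0],0.05)[0],3) if a else '')
for i,n in enumerate(['s0.png','t0.png']): cv2.imwrite('pics/'+n,np.ascontiguousarray(ims[i]))
E
```

```text
pics
{'time_s': np.float64(0.0), 'joint_pos': array([ 1.04 ,  0.053,  1.614,  0.   ,  1.476, -0.119]), 'qd': array([ 0.001,  0.001,  0.001,  0.001, -0.002,  0.   ]), 'effort': array([-1.0000e-03, -3.9372e+01, -3.7016e+01, -0.0000e+00,  7.0000e-03,
        0.0000e+00]), 'ee_pos': array([0.25 , 0.572, 0.23 ]), 'tool_rot': array([-6.420e-01, -3.075e+00,  3.000e-03]), 'ft_force': array([-0.202, -0.04 ,  0.465]), 'moment': array([-0.071, -0.021, -0.008]), 'width': np.float64(1.003)}
scene 378.370557019537 -0.025996777937398283 [ 0.903 -0.579  1.231]
stand 0.68 [258.1, 238.7, 314.5, 298.0] [[259, 282], [284, 233], [317, 250], [293, 299]] [ 0.561 -0.243  0.05 ]
stand_back 0.58 [267.4, 238.3, 302.1, 285.4] [[265, 274], [282, 240], [304, 251], [287, 285]] [ 0.545 -0.24   0.05 ]
stand_bar 0.71 [264.7, 242.9, 306.6, 284.3] [[264, 275], [284, 240], [305, 252], [285, 287]] [ 0.546 -0.242  0.05 ]
stand_bar 0.51 [255.0, 237.2, 315.9, 298.6] [[258, 281], [284, 232], [319, 251], [293, 300]] [ 0.562 -0.242  0.05 ]
rack 0.72 [332.7, 158.1, 368.1, 202.5] [[329, 179], [348, 158], [371, 180], [352, 200]] 
[... 1637 characters left out ...]
211]] [0.571 0.187 0.05 ]
tablet_button 0.72 [229.8, 187.6, 298.1, 209.6] [[228, 193], [231, 184], [301, 202], [299, 212]] [0.572 0.187 0.05 ]
board 0.56 [226.4, 215.4, 281.2, 233.2] [[228, 220], [229, 213], [282, 225], [280, 232]] [0.492 0.215 0.05 ]
lighter 0.68 [316.0, 205.7, 325.1, 267.1] [[313, 206], [320, 206], [324, 266], [318, 266]] [0.455 0.014 0.05 ]
spatula 0.58 [168.3, 193.0, 191.8, 281.2] [[162, 279], [174, 189], [192, 191], [180, 281]] [0.446 0.459 0.05 ]
skewers 0.89 [450.8, 203.7, 496.4, 227.2] [[449, 211], [490, 197], [498, 220], [457, 234]] [ 0.533 -0.481  0.05 ]
skewers 0.4 [364.6, 184.5, 426.6, 237.1] [[361, 194], [421, 187], [425, 227], [365, 233]] [ 0.543 -0.22   0.05 ]
```

```bash
python3 -m jog --help 2>&1 | head -20
```

```text
invalid input: not JSON, or not a number
```

Run:
```python
import cv2,numpy as np
t=cv2.imread('pics/t0.png')[170:290,150:510]; s=cv2.imread('pics/s0.png')[100:345,200:410]
t=cv2.resize(t,(790,263),interpolation=3); s=cv2.resize(s,None,fx=1.35,fy=1.35)
im=np.zeros((263+331,790,3),np.uint8); im[:263]=t; im[263:263+s.shape[0],:s.shape[1]]=s
cv2.imwrite('pics/a.png',im)
```

```text
(no output)
```

View pics/a.png

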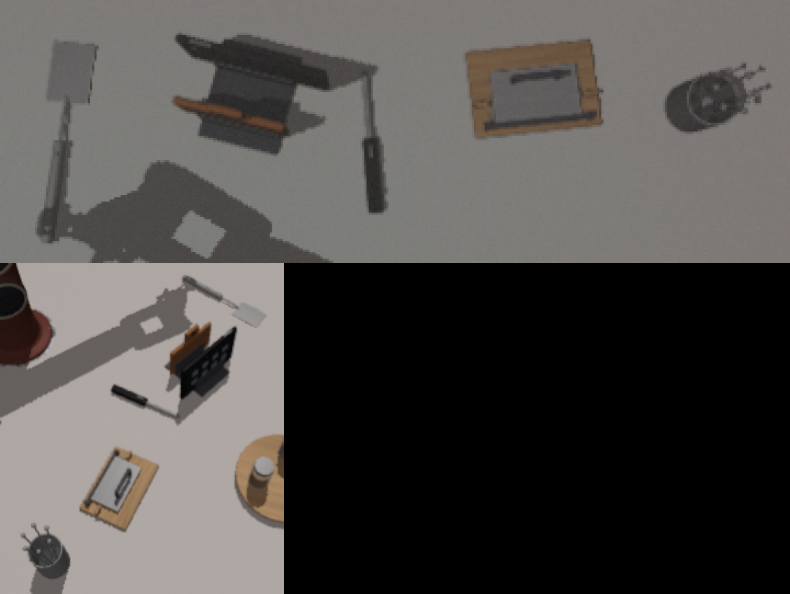

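The top view shows the tablet in the far slot (screen to +x) and the board in the near slot. The stand is on the right, with its hinge on the robot side and the bar lying on the plate. Next I'll fit poses by silhouette overlap.

```bash
cat >> h.py <<'E'
from scipy.optimize import minimize
def box(x0,x1,y0,y1,z0,z1): return np.array([[x,y,z] for x in(x0,x1) for y in(y0,y1) for z in(z0,z1)])
SHAPES={'stand':[box(-.065,.065,-.095,.095,0,.012),box(-.0206,-.0126,.071,.093,0,.027),box(-.0206,-.0126,-.093,-.071,0,.027)],
 'tablet_center':[box(-.006,.006,-.105,.105,.008,.148)],'rack':[box(-.075,.075,-.06,.06,0,.053)],
 'board':[box(-.006,.006,-.08,.08,.008,.108),box(-.006,.006,-.025,.025,.1,.144)]}
def render(c,q,p,T=None):
    m=np.zeros((1600,2560),np.uint8);R=Rn.from_euler('z',p[2]).as_matrix()
    for b in SHAPES[q]:
        X=b@R.T+[p[0],p[1],0] if T is None else b@T[:3,:3].T+T[:3,3]
        cv2.fillConvexPoly(m,cv2.convexHull(np.round(proj(c,X)*4+2).astype(np.int32)),1)
    return m>0
def fit(cs,q,p0,minconf=.4):
    M=[]
    for c in cs:
        r=silhouettes(c,q)
        if r and r[0]['confidence']>minconf: M.append((c,np.kron(r[0]['region'],np.ones((4,4)))>0))
    def f(p):
        return sum(1-(m&g).sum()/(m|g).sum() for c,m in M for g in [render(c,q,p)])
    s=[[0,0,0],[.02,0,0],[0,.02,0],[0,0,.15]]
    r=minimize(f,p0,method='Nelder-Mead',options=dict(initial_simplex=np.array(p0)+s,xatol=2e-4,fatol=1e-4,maxiter=90))
    return r.x,r.fun/max(1,len(M)),len(M)
E
python3 - <<'E'
from h import *
s,t=capture('scene'),capture('top')
for q,p in [('stand',[.541,-.225,.118]),('tablet_center',[.57,.187,-.25]),('rack',[.53,.19,-.25]),('board',[.49,.21,-.25])]:
    for cs in ([t],[s],[s,t]): 
        x,f,n=fit(cs,q,p); print(q,n,np.round(x,4),round(f,3))
E
```

```text
stand 1 [ 0.5494 -0.2262  0.131 ] 0.046
stand 1 [ 0.5476 -0.227   0.1283] 0.062
stand 2 [ 0.549  -0.2261  0.1345] 0.056
tablet_center 1 [ 0.5661  0.1818 -0.2189] 0.089
tablet_center 1 [ 0.5633  0.1785 -0.2028] 0.199
tablet_center 2 [ 0.5651  0.1798 -0.2145] 0.151
rack 1 [ 0.523   0.1897 -0.2184] 0.352
rack 1 [ 0.5289  0.1891 -0.2713] 0.641
rack 2 [ 0.5254  0.192  -0.2157] 0.498
board 1 [ 0.4896  0.2125 -0.2172] 0.155
board 1 [ 0.4868  0.2168 -0.2411] 0.19
board 2 [ 0.4892  0.2125 -0.2212] 0.189
```

```bash
cat >> h.py <<'E'
import json
def Rt(yaw,lean=0,flip=False):
    "tool pointing down, tool y along horizontal heading yaw; lean>0 tips the gripper top towards -heading"
    R=np.array([[0,1,0],[1,0,0],[0,0,-1.]])   # columns tool x=y_w, y=x_w, z=-z_w
    return Rn.from_euler('z',yaw)*Rn.from_euler('y',-lean)*Rn.from_matrix(R)
def rows(p0,R0,p1,R1,n=None):
    p0,p1=np.array(p0),np.array(p1);w=(R0.inv()*R1).as_rotvec()
    if n is None:
        n=int(np.ceil(max(np.linalg.norm(p1-p0)/.029,np.linalg.norm(w)/.119,1)))
    out=[];R=R0
    for i in range(n):
        d=R.inv().apply((p1-p0)/n)/.03
        out.append(np.round(np.r_[d,w/n/.12],2).tolist()); R=R*Rn.from_rotvec(w/n)
    for i in range(0,n,8): print(json.dumps(out[i:i+8]).replace('.0,',',').replace('.0]',']'))
def now(): o=get_obs();return o['ee_pos'],Rn.from_rotvec(o['tool_rot'])
S=np.array([.549,-.226,.132]);T=np.array([.566,.181,-.217])
def sw(x,y,z,s=None):
    s=S if s is None else s
    c,n=np.cos(s[2]),np.sin(s[2]);return np.array([s[0]+c*x-n*y,s[1]+n*x+c*y,z])
E
python3 -c "
from h import *
rows(*now(),sw(.012,0,.2),Rt(S[2]))"
```

```text
[[-0.67, -0.67, 0.03, -0, 0, 0.29], [-0.69, -0.65, 0.03, -0, 0, 0.29], [-0.72, -0.63, 0.03, -0, 0, 0.29], [-0.74, -0.6, 0.03, -0, 0, 0.29], [-0.76, -0.58, 0.03, -0, 0, 0.29], [-0.78, -0.55, 0.03, -0, 0, 0.29], [-0.79, -0.52, 0.03, -0, 0, 0.29], [-0.81, -0.5, 0.03, -0, 0, 0.29]]
[[-0.83, -0.47, 0.03, -0, 0, 0.29], [-0.84, -0.44, 0.03, -0, 0, 0.29], [-0.86, -0.41, 0.03, -0, 0, 0.29], [-0.87, -0.38, 0.03, -0, 0, 0.29], [-0.88, -0.35, 0.03, -0, 0, 0.29], [-0.9, -0.32, 0.03, -0, 0, 0.29], [-0.91, -0.29, 0.03, -0, 0, 0.29], [-0.92, -0.26, 0.03, -0, 0, 0.29]]
[[-0.92, -0.23, 0.03, -0, 0, 0.29], [-0.93, -0.19, 0.03, -0, 0, 0.29], [-0.94, -0.16, 0.03, -0, 0, 0.29], [-0.94, -0.13, 0.03, -0, 0, 0.29], [-0.95, -0.1, 0.03, -0, 0, 0.29], [-0.95, -0.06, 0.03, -0, 0, 0.29], [-0.95, -0.03, 0.03, -0, 0, 0.29], [-0.95, 0, 0.03, -0, 0, 0.29]]
[[-0.95, 0.03, 0.03, -0, 0, 0.29], [-0.95, 0.07, 0.03, -0, 0, 0.29], [-0.95, 0.1, 0.03, -0, 0, 0.29], [-0.94, 0.13, 0.03, -0, 0, 0.29], [-0.94, 0.16, 0.03, -0, 0, 0.29], [-0.93, 0.19, 0.03, -0, 0, 0.29]]
```

```bash
python3 -m jog '[[-0.67,-0.67,0.03,0,0,0.29],[-0.69,-0.65,0.03,0,0,0.29],[-0.72,-0.63,0.03,0,0,0.29],[-0.74,-0.6,0.03,0,0,0.29],[-0.76,-0.58,0.03,0,0,0.29],[-0.78,-0.55,0.03,0,0,0.29],[-0.79,-0.52,0.03,0,0,0.29],[-0.81,-0.5,0.03,0,0,0.29]]' -1
python3 -m jog '[[-0.83,-0.47,0.03,0,0,0.29],[-0.84,-0.44,0.03,0,0,0.29],[-0.86,-0.41,0.03,0,0,0.29],[-0.87,-0.38,0.03,0,0,0.29],[-0.88,-0.35,0.03,0,0,0.29],[-0.9,-0.32,0.03,0,0,0.29],[-0.91,-0.29,0.03,0,0,0.29],[-0.92,-0.26,0.03,0,0,0.29]]'
python3 -m jog '[[-0.92,-0.23,0.03,0,0,0.29],[-0.93,-0.19,0.03,0,0,0.29],[-0.94,-0.16,0.03,0,0,0.29],[-0.94,-0.13,0.03,0,0,0.29],[-0.95,-0.1,0.03,0,0,0.29],[-0.95,-0.06,0.03,0,0,0.29],[-0.95,-0.03,0.03,0,0,0.29],[-0.95,0,0.03,0,0,0.29]]'
python3 -m jog '[[-0.95,0.03,0.03,0,0,0.29],[-0.95,0.07,0.03,0,0,0.29],[-0.95,0.1,0.03,0,0,0.29],[-0.94,0.13,0.03,0,0,0.29],[-0.94,0.16,0.03,0,0,0.29],[-0.93,0.19,0.03,0,0,0.29],[0,0,0,0,0,0],[0,0,0,0,0,0]]'
python3 - <<'E'
from h import *
rows(*now(),sw(.012,0,.2),Rt(S[2]))
c=capture('wrist');t=capture('top')
for cs in ([c],[t]): print(fit(cs,'stand',S))
for r in silhouettes(c,'stand_bar')[:2]: print(r['confidence'],r['rect'])
im=c['pixels'][:,:,::-1].copy()
for P in [sw(.012,.03,.058),sw(.012,-.03,.058),sw(.065,.095,.012),sw(.065,-.095,.012)]:
    u=proj(c,P)[0];print(u);cv2.circle(im,tuple(int(v) for v in np.round(u)),3,(0,0,255),1)
cv2.imwrite('pics/w1.png',im)
E
```

```text
time_s: 2.67
ee_pos: [0.3329, 0.3585, 0.2242]
tool_rot: [1.065, 2.955, 0.001]
ft_force: [0.7, -0.4, 0.6]
width: 1.001
time_s: 3.33
ee_pos: [0.4143, 0.1449, 0.2171]
tool_rot: [1.465, 2.779, 0.001]
ft_force: [0.4, -0.4, -1.1]
width: 0.999
time_s: 4.0
ee_pos: [0.495, -0.0688, 0.2099]
tool_rot: [1.837, 2.548, 0.0]
ft_force: [0.3, -0.9, -0.0]
width: 1.001
time_s: 4.67
ee_pos: [0.5544, -0.2288, 0.2039]
tool_rot: [-2.091, -2.343, -0.0]
ft_force: [0.9, -0.2, -0.4]
width: 1.001
[[0.12, 0.23, 0.13, -0, -0.01, -0.16]]
(array([ 0.54813797, -0.22723797,  0.12851533]), np.float64(0.030231200868592767), 1)
(array([ 0.54997064, -0.225475  ,  0.14265325]), np.float64(0.6536353183410434), 1)
0.8 [252.2, 111.0, 338.0, 240.7]
[319.94902603 153.15639964]
[320.73991139 212.56658135]
[369.25656141  83.36701484]
[364.04678854 249.25003928]
```

View pics/w1.png

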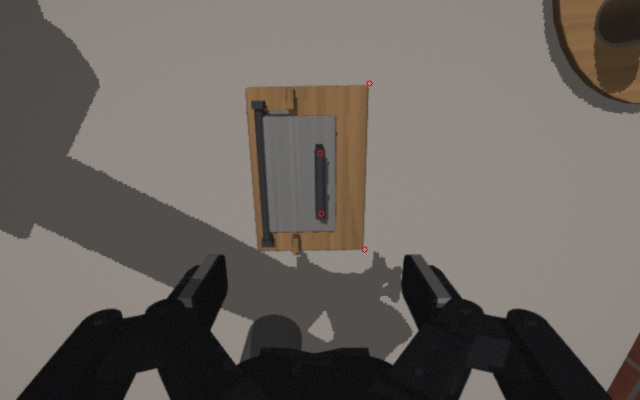

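The wrist view shows the bar centre at about (320,183), and the projected bar ends land on it. I'll descend and grip the bar.

```bash
sed -i 's/^S=np.array(\[[^]]*\])/S=np.array([.548,-.227,.130])/' h.py
python3 -c "
from h import *
p,R=now(); rows(p,R,sw(.012,0,.041),Rt(S[2]))"
```

```text
[[0, 0.03, 0.91, 0, -0, -0.02], [0, 0.03, 0.91, 0, -0, -0.02], [0, 0.03, 0.91, 0, -0, -0.02], [0, 0.03, 0.91, 0, -0, -0.02], [0, 0.03, 0.91, 0, -0, -0.02], [0, 0.03, 0.91, 0, -0, -0.02]]
```

```bash
python3 -m jog '[[0,0.03,0.91,0,0,-0.02],[0,0.03,0.91,0,0,-0.02],[0,0.03,0.91,0,0,-0.02],[0,0.03,0.91,0,0,-0.02],[0,0.03,0.91,0,0,-0.02],[0,0.03,0.91,0,0,-0.02],[0,0,0,0,0,0],[0,0,0,0,0,0]]'
python3 -m jog '[[0,0,0,0,0,0],[0,0,0,0,0,0],[0,0,0,0,0,0],[0,0,0,0,0,0],[0,0,0,0,0,0],[0,0,0,0,0,0],[0,0,0,0,0,0],[0,0,0,0,0,0]]' 1
python3 - <<'E'
from h import *
p,R=now()
# arc: tcp offset from bar stays as gripped, tool stays upright
h=np.array([-.05,.02]);b0=np.array([.062,.038]);prev=np.zeros(2)
for a in np.arange(.12,1.86,.12).tolist()+[1.85]:
    c,s=np.cos(a),np.sin(a);d=np.array([c*b0[0]-s*b0[1],s*b0[0]+c*b0[1]])-b0
    print(round(a,2),np.round((d-prev)/.03,2),end=' ');prev=d
print(p,R.as_matrix().round(3))
E
```

```text
time_s: 5.58
ee_pos: [0.5585, -0.2258, 0.0392]
tool_rot: [-2.07, -2.359, 0.001]
ft_force: [0.3, 0.2, 0.8]
width: 0.999
time_s: 6.25
ee_pos: [0.5596, -0.2274, 0.0412]
tool_rot: [-2.073, -2.36, 0.001]
ft_force: [-3.6, 0.1, 5.6]
width: 0.09
0.12 [-0.17  0.24] 0.24 [-0.19  0.22] 0.36 [-0.22  0.19] 0.48 [-0.24  0.16] 0.6 [-0.26  0.13] 0.72 [-0.27  0.1 ] 0.84 [-0.28  0.07] 0.96 [-0.29  0.04] 1.08 [-0.29  0.  ] 1.2 [-0.29 -0.03] 1.32 [-0.28 -0.07] 1.44 [-0.27 -0.1 ] 1.56 [-0.26 -0.13] 1.68 [-0.24 -0.16] 1.8 [-0.22 -0.19] 1.85 [-0.08 -0.09] [ 0.55960159 -0.22742751  0.04122814] [[-0.129  0.992 -0.001]
 [ 0.992  0.129 -0.   ]
 [-0.    -0.001 -1.   ]]
```

```bash
python3 -m jog '[[0,-0.17,-0.24,0,0,0],[0,-0.19,-0.22,0,0,0],[0,-0.22,-0.19,0,0,0],[0,-0.24,-0.16,0,0,0]]'
python3 -m jog '[[0,-0.26,-0.13,0,0,0],[0,-0.27,-0.1,0,0,0],[0,-0.28,-0.07,0,0,0],[0,-0.29,-0.04,0,0,0]]'
python3 -m jog '[[0,-0.29,0,0,0,0],[0,-0.29,0.03,0,0,0],[0,-0.28,0.07,0,0,0],[0,-0.27,0.1,0,0,0]]'
python3 -m jog '[[0,-0.26,0.13,0,0,0],[0,-0.24,0.16,0,0,0],[0,-0.22,0.19,0,0,0],[0,-0.1,0.08,0,0,0],[0,0,0,0,0,0]]'
python3 - <<'E'
from h import *
t=capture('top');s=capture('scene')
o=get_obs();print(o['ee_pos'],o['ft_force'],o['width'],sw(-.1036,0,.05))
u=proj(s,sw(-.05,0,.05))[0].astype(int)
im=np.hstack([cv2.resize(c['pixels'][v-60:v+60,w-60:w+60,::-1],(390,390),interpolation=2) for c in (s,t) for w,v in [proj(c,sw(-.05,0,.05))[0].astype(int)]])
cv2.imwrite('pics/b.png',im)
E
```

```text
time_s: 6.58
ee_pos: [0.5378, -0.2303, 0.0658]
tool_rot: [2.07, 2.356, 0.007]
ft_force: [7.0, 1.1, -3.4]
width: 0.091
time_s: 6.92
ee_pos: [0.5072, -0.2345, 0.0792]
tool_rot: [2.068, 2.353, 0.012]
ft_force: [4.7, 7.6, 12.0]
width: 0.09
time_s: 7.25
ee_pos: [0.4708, -0.2392, 0.072]
tool_rot: [2.07, 2.357, 0.004]
ft_force: [-2.6, 1.9, 9.4]
width: 0.088
time_s: 7.67
ee_pos: [0.4452, -0.2425, 0.0522]
tool_rot: [2.073, 2.358, 0.003]
ft_force: [2.3, -0.6, -0.1]
width: 0.088
[ 0.44524221 -0.24251122  0.05229073] [ 2.78303468 -2.04406084 -0.15398779] 0.08621349909543913 [ 0.44527419 -0.2404301   0.05      ]
```

View pics/b.png

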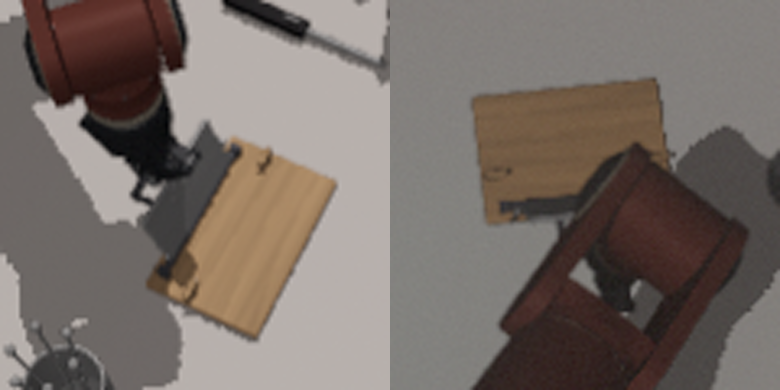

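The plate is open in both views. I'll part the jaws slightly, then lift off.

```bash
python3 -m jog '[[0,0,0,0,0,0],[0,0,0,0,0,0],[0,0,0,0,0,0],[0,0,0,0,0,0]]' 0.55
python3 -m jog '[[0,0,-0.3,0,0,0],[0,0,-0.5,0,0,0],[0,0,-0.5,0,0,0],[0,-0.1,-0.7,0,0,0],[0,-0.1,-1,0,0,0],[0,-0.1,-1,0,0,0],[0,0,-1,0,0,0],[0,0,-1,0,0,0]]'
python3 -m jog '[[0,0,-1,0,0,0],[0,0,-0.7,0,0,0],[0,0,0,0,0,0]]' -1
python3 -c "
from h import *
p,R=now();print(p)
x=sw(0,0,.25,T)
rows(p,R,x,Rt(T[2]))"
```

```text
time_s: 8.1
ee_pos: [0.4439, -0.2428, 0.0535]
tool_rot: [-2.071, -2.359, 0.004]
ft_force: [-7.5, 0.5, 10.8]
width: 0.226
time_s: 8.77
ee_pos: [0.4348, -0.2427, 0.233]
tool_rot: [-2.071, -2.359, 0.001]
ft_force: [0.1, -0.0, 0.5]
width: 0.223
time_s: 9.02
ee_pos: [0.4371, -0.2444, 0.2892]
tool_rot: [2.068, 2.355, -0.0]
ft_force: [1.4, -0.3, 1.3]
width: 0.642
[ 0.43713037 -0.2443898   0.2891524 ]
[[0.84, 0.38, 0.08, 0, 0, 0.18], [0.85, 0.36, 0.08, 0, 0, 0.18], [0.86, 0.34, 0.08, 0, 0, 0.18], [0.87, 0.32, 0.08, 0, 0, 0.18], [0.87, 0.31, 0.08, 0, 0, 0.18], [0.88, 0.29, 0.08, 0, 0, 0.18], [0.89, 0.27, 0.08, 0, 0, 0.18], [0.89, 0.25, 0.08, 0, 0, 0.18]]
[[0.9, 0.23, 0.08, 0, 0, 0.18], [0.9, 0.21, 0.08, 0, 0, 0.18], [0.91, 0.19, 0.08, 0, 0, 0.18], [0.91, 0.17, 0.08, 0, 0, 0.18], [0.91, 0.15, 0.08, 0, 0, 0.18], [0.92, 0.13, 0.08, 0, 0, 0.18], [0.92, 0.11, 0.08, 0, 0, 0.18], [0.92, 0.09, 0.08, 0, 0, 0.18]]
```

```bash
python3 -m jog '[[0.84,0.38,0.08,0,0,0.18],[0.85,0.36,0.08,0,0,0.18],[0.86,0.34,0.08,0,0,0.18],[0.87,0.32,0.08,0,0,0.18],[0.87,0.31,0.08,0,0,0.18],[0.88,0.29,0.08,0,0,0.18],[0.89,0.27,0.08,0,0,0.18],[0.89,0.25,0.08,0,0,0.18]]'
python3 -m jog '[[0.9,0.23,0.08,0,0,0.18],[0.9,0.21,0.08,0,0,0.18],[0.91,0.19,0.08,0,0,0.18],[0.91,0.17,0.08,0,0,0.18],[0.91,0.15,0.08,0,0,0.18],[0.92,0.13,0.08,0,0,0.18],[0.92,0.11,0.08,0,0,0.18],[0.92,0.09,0.08,0,0,0.18]]'
python3 -m jog '[[0,0,0,0,0,0],[0,0,0,0,0,0]]'
python3 - <<'E'
from h import *
c=capture('wrist')
print(fit([c],'tablet_center',T))
for q in ('tablet_button','tablet_center'):
    for r in silhouettes(c,q)[:2]: print(q,r['confidence'],r['rect'],np.round(cv2.boxPoints(cv2.minAreaRect(cv2.findNonZero(r['region'].astype(np.uint8))))).tolist())
im=c['pixels'][:,:,::-1].copy()
for P in [sw(x,y,.148,T) for x in(-.006,.006) for y in (-.105,.105)]+[sw(0,.07,.148,T)]:
    u=proj(c,P)[0];print(u);cv2.circle(im,tuple(int(v) for v in np.round(u)),3,(0,0,255),1)
cv2.imwrite('pics/w2.png',im)
print(now()[0])
E
```

```text
time_s: 9.68
ee_pos: [0.4994, -0.0292, 0.2624]
tool_rot: [-2.268, -2.17, 0.004]
ft_force: [0.5, -0.2, 0.0]
width: 0.997
time_s: 10.35
ee_pos: [0.5635, 0.1833, 0.243]
tool_rot: [-2.448, -1.967, 0.005]
ft_force: [1.3, -0.1, 0.1]
width: 0.999
time_s: 10.52
ee_pos: [0.5633, 0.1828, 0.2428]
tool_rot: [-2.445, -1.971, 0.006]
ft_force: [0.5, -0.4, -0.3]
width: 1.001
(array([ 0.56408754,  0.1793463 , -0.21652837]), np.float64(0.07689290586630282), 1)
tablet_button 0.68 [306.6, 70.8, 322.4, 309.9] [[308.0, 71.0], [323.0, 71.0], [323.0, 311.0], [308.0, 311.0]]
tablet_center 0.69 [309.6, 70.7, 325.1, 309.8] [[308.0, 311.0], [308.0, 71.0], [324.0, 71.0], [324.0, 311.0]]
[310.25174897 311.27147763]
[310.02570678  67.45282271]
[323.09452737 311.33079709]
[326.53901413  67.50739161]
[317.9735001  116.91946264]
[0.56395818 0.1810621  0.24451442]
```

View pics/w2.png

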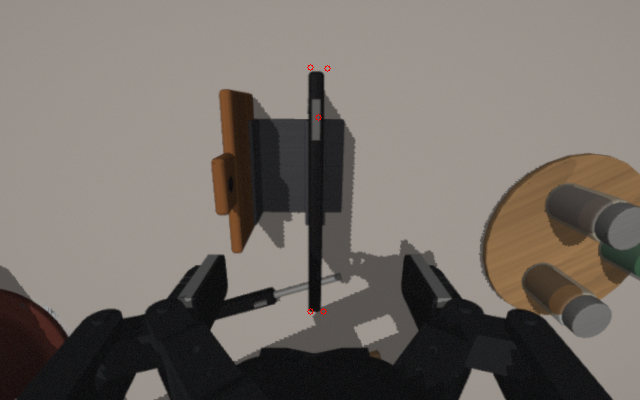

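The wrist view has the tablet's top edge running from (316,72) to (316,311), with the grey button strip at (316,118), all within about 2 mm of the fit. The board, at x≈240, is clear. I'll descend and grip.

```bash
sed -i 's/;T=np.array(\[[^]]*\])/;T=np.array([.5645,.1795,-.2165])/' h.py
python3 -c "
from h import *
rows(*now(),sw(0,0,.112,T),Rt(T[2]),6)"
```

```text
[[-0.01, 0.01, 0.74, -0, 0, -0], [-0.01, 0.01, 0.74, -0, 0, -0], [-0.01, 0.01, 0.74, -0, 0, -0], [-0.01, 0.01, 0.74, -0, 0, -0], [-0.01, 0, 0.74, -0, 0, -0], [-0.01, 0, 0.74, -0, 0, -0]]
```

```bash
python3 -m jog '[[-0.01,0.01,0.74,0,0,0],[-0.01,0.01,0.74,0,0,0],[-0.01,0.01,0.74,0,0,0],[-0.01,0.01,0.74,0,0,0],[-0.01,0,0.74,0,0,0],[-0.01,0,0.74,0,0,0],[0,0,0,0,0,0],[0,0,0,0,0,0]]'
python3 -m jog '[[0,0,0,0,0,0],[0,0,0,0,0,0],[0,0,0,0,0,0],[0,0,0,0,0,0],[0,0,0,0,0,0],[0,0,0,0,0,0],[0,0,0,0,0,0],[0,0,0,0,0,0]]' 1
python3 -m jog '[[0,0,-0.3,0,0,0],[0,0,-0.5,0,0,0],[0,0,-0.7,0,0,0],[0,0,-0.7,0,0,0],[0,0,-0.7,0,0,0],[0,0,-0.7,0,0,0],[0,0,-0.7,0,0,0],[0,0,-0.7,0,0,0]]'
python3 -c "
from h import *
p,R=now();print(p)"
```

```text
time_s: 11.38
ee_pos: [0.564, 0.179, 0.1105]
tool_rot: [-2.448, -1.967, 0.004]
ft_force: [0.4, -0.0, 0.2]
width: 1.001
time_s: 12.05
ee_pos: [0.5651, 0.1802, 0.1122]
tool_rot: [-2.448, -1.969, -0.0]
ft_force: [-1.4, 0.5, 3.5]
width: 0.134
time_s: 12.72
ee_pos: [0.5644, 0.1799, 0.2616]
tool_rot: [-2.448, -1.968, 0.003]
ft_force: [-0.6, 0.6, -3.3]
width: 0.134
[0.5644398  0.17986079 0.26158084]
```

```bash
cat > pl.py <<'E'
from h import *
L=.33
def tgt(dz): return sw(-.067,0,.1123+dz)
if __name__=='__main__':
    rows(*now(),tgt(.10),Rt(S[2],L))
E
python3 pl.py
```

```text
[[-0.94, 0.02, 0.11, -0.18, 0.03, -0.19], [-0.94, -0.01, 0.11, -0.18, 0.03, -0.19], [-0.94, -0.03, 0.1, -0.18, 0.03, -0.19], [-0.94, -0.05, 0.1, -0.18, 0.03, -0.19], [-0.94, -0.08, 0.09, -0.18, 0.03, -0.19], [-0.94, -0.1, 0.09, -0.18, 0.03, -0.19], [-0.94, -0.12, 0.08, -0.18, 0.03, -0.19], [-0.93, -0.15, 0.08, -0.18, 0.03, -0.19]]
[[-0.93, -0.17, 0.07, -0.18, 0.03, -0.19], [-0.93, -0.19, 0.06, -0.18, 0.03, -0.19], [-0.92, -0.21, 0.05, -0.18, 0.03, -0.19], [-0.92, -0.24, 0.04, -0.18, 0.03, -0.19], [-0.91, -0.26, 0.04, -0.18, 0.03, -0.19], [-0.91, -0.28, 0.03, -0.18, 0.03, -0.19], [-0.9, -0.3, 0.02, -0.18, 0.03, -0.19]]
```

```bash
python3 -m jog '[[-0.4,0,0,0,0,0],[-0.7,0,0.11,-0.18,0.03,-0.19],[-0.94,-0.03,0.1,-0.18,0.03,-0.19],[-0.94,-0.05,0.1,-0.18,0.03,-0.19],[-0.94,-0.08,0.09,-0.18,0.03,-0.19],[-0.94,-0.1,0.09,-0.18,0.03,-0.19],[-0.94,-0.12,0.08,-0.18,0.03,-0.19],[-0.93,-0.15,0.08,-0.18,0.03,-0.19]]'
python3 -m jog '[[-0.93,-0.17,0.07,-0.18,0.03,-0.19],[-0.93,-0.19,0.06,-0.18,0.03,-0.19],[-0.92,-0.21,0.05,-0.18,0.03,-0.19],[-0.92,-0.24,0.04,-0.18,0.03,-0.19],[-0.91,-0.26,0.04,-0.18,0.03,-0.19],[-0.7,-0.28,0.03,-0.18,0.03,-0.19],[-0.4,-0.2,0.02,-0.18,0.03,-0.19],[0,0,0,-0.18,0.03,-0.19]]'
python3 -m jog '[[0,0,0,0,0,0],[0,0,0,0,0,0]]'
python3 pl.py
python3 - <<'E'
from h import *
p,R=now();print(p,R.as_matrix().round(2))
s,t,w=capture('scene'),capture('top'),capture('wrist')
save(w,'w3.png')
from pl import *
# tablet pose predicted from grasp: tablet axes x=tool y, y=tool x, z=-tool z ; origin box z from .008
A=R.as_matrix();M=np.eye(4);M[:3,:3]=np.c_[A[:,1],A[:,0],-A[:,2]];M[:3,3]=p+A[:,2]*.104-M[:3,2]*.008
for c in (s,t):
    r=silhouettes(c,'tablet_center')
    for k in r[:2]:
        m=np.kron(k['region'],np.ones((4,4)))>0;g=render(c,'tablet_center',None,M)
        print(k['confidence'],'IoU',round((m&g).sum()/(m|g).sum(),2),k['rect'],[v//4 for v in cv2.boundingRect(g.astype(np.uint8))])
ims=[]
for c in (s,t):
    a,b=proj(c,p-[0,0,.05])[0].astype(int);im=c['pixels'][:,:,::-1].copy()
    for q in sw(-.0206,.082,.027),sw(-.0206,-.082,.027),sw(-.033,0,.012): cv2.circle(im,tuple(proj(c,q)[0].round().astype(int).tolist()),1,(0,0,255),-1)
    ims.append(cv2.resize(im[b-60:b+60,a-60:a+60],(395,395),interpolation=2))
cv2.imwrite('pics/c.png',np.hstack(ims))
E
```

```text
time_s: 13.38
ee_pos: [0.5187, -0.0192, 0.2366]
tool_rot: [2.205, 2.087, 0.171]
ft_force: [1.2, 1.2, -3.4]
width: 0.133
time_s: 14.05
ee_pos: [0.4753, -0.1916, 0.2145]
tool_rot: [1.922, 2.18, 0.353]
ft_force: [0.4, 0.7, -3.5]
width: 0.13
time_s: 14.22
ee_pos: [0.4766, -0.1894, 0.2159]
tool_rot: [1.921, 2.181, 0.355]
ft_force: [-0.1, 0.6, -2.7]
width: 0.136
[[-0.78, -0.03, 0.05, -0.03, 0.01, -0.01], [-0.78, -0.04, 0.05, -0.03, 0.01, -0.01]]
[ 0.4766389  -0.18936783  0.21591273] [[-0.13  0.94  0.32]
 [ 0.99  0.12  0.04]
 [-0.    0.32 -0.95]]Traceback (most recent call last):
  File "<stdin>", line 11, in <module>
  File "h.py", line 20, in render
    m=np.zeros((1600,2560),np.uint8);R=Rn.from_euler('z',p[2]).as_matrix()
                                                         ~^^^
TypeError: 'NoneType' object is not subscriptable
```

View pics/w3.png

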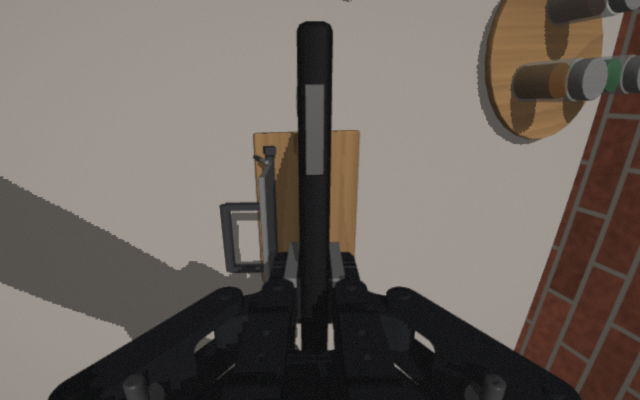

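The wrist view shows the tablet square in the jaws, with the button strip at (314,130) towards +y. The plate stands open at x≈265. I'll close the remaining offset and check the side views.

```bash
python3 -m jog '[[-0.78,-0.03,0.05,-0.03,0.01,-0.01],[-0.78,-0.04,0.05,-0.03,0.01,-0.01],[0,0,0,0,0,0],[0,0,0,0,0,0]]'
cat > chk.py <<'E'
from h import *
from pl import *
import sys
p,R=now();print(p,tgt(0))
s,t=capture('scene'),capture('top')
A=R.as_matrix();M=np.eye(4);M[:3,:3]=np.c_[A[:,1],A[:,0],-A[:,2]];M[:3,3]=p+A[:,2]*.104-M[:3,2]*.008
for c in (s,t):
    for k in silhouettes(c,'tablet_center')[:1]:
        m=np.kron(k['region'],np.ones((4,4)))>0;g=render(c,'tablet_center',[0,0,0],M)
        print(k['confidence'],'IoU',round((m&g).sum()/(m|g).sum(),2),k['rect'],[v//4 for v in cv2.boundingRect(g.astype(np.uint8))])
ims=[]
for c in (s,t):
    a,b=proj(c,sw(-.04,0,.08))[0].astype(int);im=c['pixels'][:,:,::-1].copy()
    e=[M[:3,:3]@v+M[:3,3] for v in SHAPES['tablet_center'][0]]
    im=cv2.resize(im[b-60:b+60,a-60:a+60],(395,395),interpolation=2)
    for q,col in [(sw(-.0206,.082,.027),(0,0,255)),(sw(-.0206,-.082,.027),(0,0,255)),(sw(-.033,0,.012),(0,0,255))]+[(v,(0,255,0)) for v in e]:
        cv2.circle(im,tuple(((proj(c,q)[0]-[a-60,b-60])*395/120).round().astype(int).tolist()),3,col,1)
    ims.append(im)
cv2.imwrite('pics/'+sys.argv[1],np.hstack(ims))
E
python3 chk.py c.png; python3 -c "
from pl import *
rows(*now(),tgt(.012),Rt(S[2],L))"
```

```text
time_s: 14.75
ee_pos: [0.4833, -0.2361, 0.2144]
tool_rot: [1.911, 2.18, 0.366]
ft_force: [-0.1, -0.0, -4.5]
width: 0.131
[ 0.48331563 -0.23609617  0.21442613] [ 0.48156535 -0.23568549  0.1123    ]
0.93 IoU 0.83 [239.3, 199.3, 292.9, 277.0] [239, 196, 55, 81]
0.74 IoU 0.61 [365.1, 212.6, 448.4, 231.5] [366, 211, 83, 22]
[[-0, -0.26, 0.71, 0.01, -0, 0.01], [-0, -0.26, 0.71, 0.01, -0, 0.01], [-0, -0.26, 0.71, 0.01, -0, 0.01], [-0, -0.26, 0.71, 0.01, -0, 0.01]]
```

View pics/c.png

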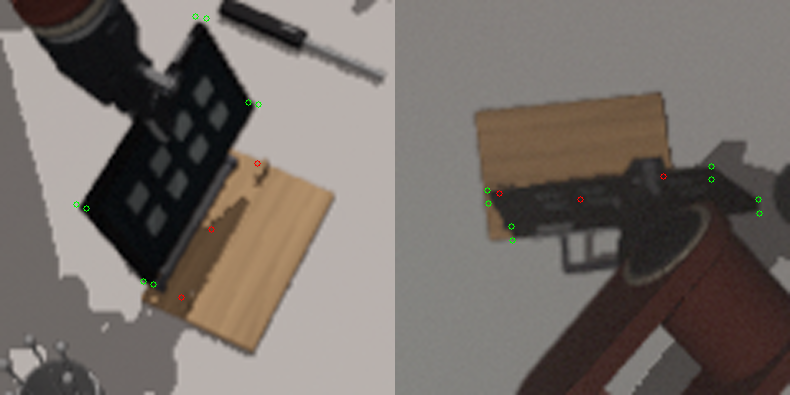

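Prediction and picture agree: screen to the front, and the tablet's corners are within about 2 px of the green marks. I'll lower it, slowing towards contact.

```bash
python3 -m jog '[[0,-0.26,0.71,0.01,0,0.01],[0,-0.26,0.71,0.01,0,0.01],[0,-0.26,0.71,0.01,0,0.01],[0,-0.2,0.55,0.01,0,0.01],[0,-0.05,0.16,0,0,0],[0,0,0,0,0,0],[0,0,0,0,0,0]]'
python3 -c "
from pl import *
p,R=now();print(p,tgt(0),get_obs()['ft_force']);rows(p,R,tgt(0.001),Rt(S[2],L),4)"
```

```text
time_s: 15.53
ee_pos: [0.4823, -0.236, 0.1249]
tool_rot: [1.917, 2.178, 0.363]
ft_force: [0.3, -0.2, -2.7]
width: 0.133
[ 0.4822725  -0.23597614  0.12488985] [ 0.48156535 -0.23568549  0.1123    ] [ 0.27947502 -0.22374405 -2.66673538]
[[0, -0.04, 0.09, 0, 0, -0.01], [0, -0.04, 0.09, 0, 0, -0.01], [0, -0.04, 0.09, 0, 0, -0.01], [0, -0.04, 0.09, 0, 0, -0.01]]
```

```bash
python3 -m jog '[[0,-0.04,0.09,0,0,0],[0,-0.04,0.09,0,0,0],[0,-0.04,0.09,0,0,0],[0,-0.04,0.09,0,0,0],[0,0,0,0,0,0]]'
python3 -m jog '[[0,-0.01,0.03,0,0,0],[0,0,0,0,0,0],[0,0,0,0,0,0]]'
```

```text
time_s: 15.95
ee_pos: [0.481, -0.2365, 0.1128]
tool_rot: [1.918, 2.177, 0.363]
ft_force: [-0.4, 0.1, -1.5]
width: 0.134
time_s: 16.2
ee_pos: [0.4812, -0.2367, 0.1126]
tool_rot: [1.917, 2.177, 0.363]
ft_force: [-3.3, 0.6, 5.2]
width: 0.133
```

Contact is felt (force went from about −4 to +5 N). I'll release and back out along the tool axis.

```bash
python3 -m jog '[[0,0,0,0,0,0],[0,0,0,0,0,0],[0,0,0,0,0,0],[0,0,0,0,0,0],[0,0,0,0,0,0],[0,0,0,0,0,0]]' 0.3
python3 -m jog '[[0,0,-0.2,0,0,0],[0,0,-0.4,0,0,0],[0,0,-0.6,0,0,0],[0,0,-0.8,0,0,0],[0,0,-0.8,0,0,0],[0,0,-0.8,0,0,0],[0,0,-0.8,0,0,0],[0,0,-0.8,0,0,0]]'
python3 -m jog '[[1,0,0,0,0,0],[1,0,0,0,0,0],[1,0,0,0,0,0],[1,0,0,0,0,0],[1,0,0,0,0,0],[1,0,0,0,0,0],[0,0,0,0,0,0],[0,0,0,0,0,0]]'
cat > fin.py <<'E'
from h import *
s,t=capture('scene'),capture('top')
M=[(c,np.kron(silhouettes(c,'tablet_center')[0]['region'],np.ones((4,4)))>0) for c in (s,t)]
def pose(v):  # stand frame: rear-bottom x, y, lean, yaw
    A=Rn.from_euler('z',S[2]+v[3])*Rn.from_euler('y',-v[2]);m=np.eye(4);m[:3,:3]=A.as_matrix()
    b=sw(v[0],v[1],.012)-A.apply([-.006,0,0]);m[:3,3]=b-A.apply([0,0,.008]);return m
f=lambda v:sum(1-(m&g).sum()/(m|g).sum() for c,m in M for g in[render(c,'tablet_center',[0,0,0],pose(v))])
v0=np.array([-.039,0,.34,0]);r=minimize(f,v0,method='Nelder-Mead',options=dict(initial_simplex=v0+np.vstack([np.zeros(4),np.diag([.008,.015,.1,.1])]),maxiter=120))
m=pose(r.x);c=m[:3,:3]@[0,0,.078]+m[:3,3]-np.r_[S[:2],0]
print('x,y,lean,yaw',r.x.round(3),r.fun/2,'centre in stand',Rn.from_euler('z',-S[2]).apply(c).round(3))
for q in ('board','lighter','spatula','skewers'):
    print(q,[(round(k['confidence'],2),k['rect']) for k in silhouettes(t,q)[:1]])
print(get_obs()['ft_force'])
cv2.imwrite('pics/e.png',np.hstack([cv2.resize(k['pixels'][b-60:b+60,a-60:a+60,::-1],(395,395),interpolation=2) for k in (s,t) for a,b in [proj(k,sw(-.03,0,.06))[0].astype(int)]]))
E
python3 fin.py
```

```text
time_s: 16.7
ee_pos: [0.4807, -0.2361, 0.1111]
tool_rot: [1.918, 2.179, 0.363]
ft_force: [-0.2, 1.0, -0.5]
width: 0.348
time_s: 17.37
ee_pos: [0.4301, -0.2426, 0.2605]
tool_rot: [1.918, 2.178, 0.362]
ft_force: [0.5, 0.4, -0.4]
width: 0.351
time_s: 18.03
ee_pos: [0.4079, -0.063, 0.2597]
tool_rot: [1.913, 2.18, 0.363]
ft_force: [-0.7, -0.7, 0.2]
width: 0.35
x,y,lean,yaw [-0.04  -0.003  0.303 -0.004] 0.06715881088353004 centre in stand [-0.055 -0.003  0.081]
board [(0.87, [226.9, 214.5, 280.8, 234.1])]
lighter [(0.76, [315.0, 203.1, 323.8, 266.7])]
spatula [(0.73, [167.6, 193.2, 190.7, 281.2])]
skewers [(0.65, [452.0, 202.0, 495.9, 230.1])]
[-0.52126738  0.00814989 -0.7793812 ]
```

View pics/e.png

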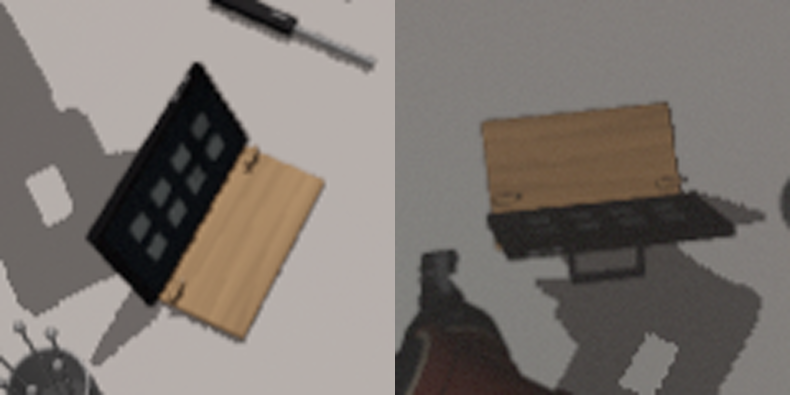

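The tablet leans on the open plate behind both lips, with its screen to the front and the arm clear.

```bash
python3 -c "
from plant import sign_off;print(sign_off())"
```

```text
the job is handed in; nothing more can be done
None
```

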